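# Check the surface thermometer on the check plate

### The job

Lift the probe thermometer up and out of its forked stand and check it on the sloping metal check plate: set its sprung foot inside the marked ring, with the thermometer square to the sloping plate, pressed gently so that the sprung foot is about half-way in, not against its stop. Finish while still holding it there in the gripper, without letting go, and leave the tub, the dish and the marker where they are.

Things in the scene. Friction and masses are not known exactly. Their poses are not given: they have to be found in the camera images.
- thermometer: probe thermometer hanging upright: white flat case 70 x 30 x 17 mm on top, thin steel probe below. +x runs along the probe from case to foot (straight down as it hangs), +y across the 30 mm width, +z out of the display side. Origin level with the case's back face, 31 mm below the case's lower end; the probe's axis is y = 0, z = 8 mm. 45 to 80 g
- case_centre (a point): centre of the thermometer's case, where it is grasped (across the 30 mm width or the 17 mm thickness); same axes as the thermometer. The case reaches 35 mm above and 35 mm below it
- foot_face (a point): centre of the flat end face of the thermometer's sprung foot, a steel disc of 11 mm diameter at the free end of the probe; same axes as the thermometer (+x points out of the foot). 182 mm from the case centre along +x with the spring relaxed
- foot (a joint): how far the sprung foot is pushed in towards the case, in m: 0 relaxed, 0.016 at the stop. The spring needs 0.6 N to start and 0.3 N more for each mm (about 3 N half-way, 5.4 N at the stop)
- holder: fixed stand: round foot, thin post at +x 62 mm, level steel fork with prongs to its -x. Origin on the worktop below the hanging probe, z up. Fork top 170 mm up; slot 17 mm wide, open at -x; the case rests on the prongs, whose ends (at -x 17 mm) turn up by 8 mm. Lift over 8 mm (15 is safe) before drawing out at -x, or 165 mm to clear it upward
- ring_centre (a point): centre of the ring mark on top of the check plate (aluminium, 110 x 110 x 6 mm, fixed, ring centre 70 mm above the worktop). The ring is a thin dark circle, 30 mm inside diameter. Axes are the plate's: +z its outward normal, leaning 20 degrees from vertical towards its lower edge; +x up the slope, +y level
- check_plate: the check plate itself, same origin and axes as the ring centre
- sauce_tub: bystander: lidded food tub, 104 x 149 x 60 mm, origin under its centre
- white_dish: bystander: small white dish, 96 mm across, 26 mm high, origin under its centre
- marker: bystander: felt marker lying down, 135 mm long, origin under its centre
Things that resemble listed ones, but are neither listed nor needed, are in the scene too. There is more than one size of the thermometer; the job needs the middle-sized. What is shaped like the part that bears ring_centre but green is not meant.

How it is judged (in metres and radians):
On the way:
1. the thermometer is held in the gripper, lifted clear off the fork and out of it, touching nothing else (contact force between the fingers and thermometer above 0.5 N and contact force between thermometer and holder below 0.02 N and contact force between thermometer and check_plate below 0.02 N and (horizontal distance between case_centre and holder above 0.035 m or z of foot_face in the frame of holder above 0.165 m)), for 0.2 s.
At the end, for the whole second after the job is handed in: Held still in the gripper, off the stand; foot on the check plate, within 10 mm of the ring's centre; probe within 8 degrees of square to the plate; sprung foot pushed in 3 to 13.5 mm of 16 mm; contact force 0.5 to 8 N (distance between foot_face and ring_centre below 0.0105 m and angle between the x axis of thermometer and the z axis of check_plate, either way round below 0.14 rad and z of case_centre in the frame of check_plate above 0.12 m and value of joint foot between 0.003 and 0.0135 m and contact force between thermometer and check_plate between 0.5 and 8 N and contact force between the fingers and thermometer above 0.5 N and contact force between thermometer and holder below 0.02 N and linear speed of thermometer below 0.02 m/s); the arm keeps its last pose, push and grip.
It fails at once if the thermometer is pushed hard (over 15 N) against the check plate (contact force between thermometer and check_plate above 15 N).
It fails at once if the tub, the dish or the marker is moved by more than 30 mm (distance of any of sauce_tub, white_dish, marker from where it was at the start of the episode above 0.03 m).
It also fails if it takes over 42 s, if anything falls off the work surface, if the arm or the gripper's body presses on something with over 40 N, if the wrist force passes 120 N, or if a joint passes its speed limit or range.

### The arm

A 6-joint arm with a two-finger parallel gripper is mounted at the origin on a cart in front of the work surface, level with it; the furniture and walls round the work are solid. World frame = base frame: x ahead of the robot, y to its left, z up, the work surface at z = 0. Lengths are in mm, angles in rad, forces in N, time in s.
With the tool pointing down it reaches from about 350 to 875 mm from the base axis. Payload 4.2 kg.
Tool frame: the origin (TCP) lies midway between the tips of the shut fingers; the grasp point (between the pads) lies 19 mm behind it; z points along the fingers, y is the direction in which the jaws open and shut (so a half turn about z gives the same grasp; the last joint's range is limited). The gripper opens to 85 mm and grips with 20 to 120 N. Pads are 22 mm wide; open, the fingers measure 114 mm over their backs; the gripper's body (76 mm by 85 mm) begins 54 mm behind the grasp point. The pads swing forward as they close: fully open they stand 13 mm farther back than shut.
Start: joints at [1.469, 0.385, 0.008, 0, -1.194, -0.259], TCP at [220.606, 584.75, 231.312] pointing down, gripper open.
Joint ranges: [-3.14, 3.14], [-1.21, 2.06], [-1.07, 1.41], [-3.16, 2.05], [-2.99, -0.16], [-3.1, 3.1]. Speed limits (rad/s): [2.79, 2.79, 3.14, 3.14, 3.14, 3.14].

### API

Orientations are given as a unit quaternion [x, y, z, w].
In Python, from bench import arm gives the robot as it stands.
- The arm moves only by the tool servo_tool, never from a script. Its argument "rows" is a list of rows, each an object of numbers: "fingers": the finger opening in cm, from 0 to 8.54; "x", "y", "z": the shift along the tool's x, y, z in cm; "turn": the turn about the tool's z in degrees. A call has 1 to 10 rows; each row shifts and turns the commanded pose from where the row before left it, along the tool's axes as they then stand; what a row does not reach is not made up. A row lasts 1/12 s, in which the tool goes at most 41.7 mm and 7.16 degrees, less where a joint would pass 70% of its speed; a pose out of reach is approached as far as the arm can. A call is refused whole if a number of a shift passes 4.17 or a number of a turn 7.16, either way. A call with a gripper value outside its range is refused whole. The fingers move at their own pace and stop on an object; the grip force is fixed at half the most. Time passes only in rows, so rows that do not move let the fingers close. It gives the time, the measured TCP pose, the force and the opening at its end, in the units of the state.
- arm.read_state(): the state, without advancing time (a new reading comes with each control period).
- arm.get_image(name): name is "scene" or "side" or "wrist"; returns (picture, depth): 400x640x3 uint8, red, green, blue; 400x640 float32, mm along the optical axis (not along the pixel's ray), 0 where there is no reading.
- arm.camera_model(name): a dict with "fx", "fy", "cx", "cy" (pixels), "pose" (4x4, takes a point from camera to world coordinates). Camera axes: x right, y down, z forward; pixel columns grow to the right and rows downward; lengths in mm; the calibration is good to about 2 mm. A picture is of the moment at which its call begins: read the wrist's pose just before it. camera_model takes no time and is no camera call; for the wrist camera it gives the pose at the moment of the call.
- arm.job_done(): hands the job in, once; it reports no verdict.
The state is a dict: "clock": time; "joints": joint angles; "joint_vel": joint speeds; "joint_efforts": joint torques, N m; "position": TCP position; "ee_rot": TCP orientation; "contact_force": force on the tool from outside, world axes, zero at the start; "wrist_torque": the same for the moment, N m; "gripper_width": finger opening in mm.
Only numpy, scipy, OpenCV 4.12 (cv2) and the standard library are available. Lean on these libraries where they do the work, as an engineer would, in place of code of your own. Each camera call takes 0.05 s, during which the arm holds its last target.

## Working session

There is one attempt and no reset: what is moved stays moved. The work goes in short steps, Python scripts to look and compute and a tool call to move; the robot and the scene stay as the last step left them, time stands still between calls to the robot, and variables do not carry over. Pictures are saved under pics/ and viewed, and the job is handed in when it is done.

Besides the shell and the picture viewer there is one more tool, called after ">>>" by a JSON object that holds its "method" and its "body", one argument or row to a line. servo_tool: Moves the arm, as the interface text tells. Its arguments: {"type":"object","properties":{"rows":{"type":"array","items":{"type":"object","properties":{"fingers":{"type":"number"},"x":{"type":"number"},"y":{"type":"number"},"z":{"type":"number"},"turn":{"type":"number"}}}}},"required":["rows"]}

```bash
mkdir -p pics
cat > h.py <<'E'
import numpy as np, cv2, pickle
from bench import arm
def snap(n,tag):
    m=arm.camera_model(n); im,d=arm.get_image(n)
    cv2.imwrite(f'pics/{tag}.png',im[:,:,::-1]); pickle.dump((m,im,d),open(f'pics/{tag}.pkl','wb'))
def load(tag):
    m,im,d=pickle.load(open(f'pics/{tag}.pkl','rb'))
    v,u=np.mgrid[0:d.shape[0],0:d.shape[1]]
    P=np.stack([(u-m['cx'])*d/m['fx'],(v-m['cy'])*d/m['fy'],d],-1)
    T=np.array(m['pose']); W=P@T[:3,:3].T+T[:3,3]; W[d<=0]=np.nan
    return m,im,d,W
def proj(m,p):
    T=np.linalg.inv(np.array(m['pose'])); c=T[:3,:3]@np.array(p,float)+T[:3,3]
    return m['fx']*c[0]/c[2]+m['cx'],m['fy']*c[1]/c[2]+m['cy']
E
python3 - <<'E'
from h import *
s=arm.read_state(); print(s)
for n in ['scene','side','wrist']: snap(n,n+'0')
for n in ['scene','side','wrist']: print(n,np.array(arm.camera_model(n)['pose']).round(2).tolist())
E
```

```text
{'clock': 0.0, 'joints': array([ 1.46860308e+00,  3.85544515e-01,  6.61895328e-03, -5.37722826e-04,
       -1.19400741e+00, -2.58577397e-01]), 'joint_vel': array([ 1.91627979e-03, -2.32425863e-03,  1.82020444e-03, -4.50645067e-05,
        1.11168312e-04, -9.18040947e-04]), 'joint_efforts': array([ 5.63470658e-04, -3.92281079e+01,  1.88400882e+01,  4.18611601e+00,
       -4.57308037e-03,  1.80741907e-06]), 'position': array([220.39974864, 584.21293787, 230.22042592]), 'ee_rot': array([ 9.83756243e-01, -1.79506130e-01, -1.65682575e-04,  1.08457602e-03]), 'contact_force': array([0.39535619, 0.34885397, 0.09222425]), 'wrist_torque': array([ 0.01715928,  0.06627482, -0.0531748 ]), 'gripper_width': 85.36202048621529}
scene [[0.79, -0.42, 0.46, 127.04], [-0.62, -0.51, 0.6, -659.32], [-0.02, -0.75, -0.66, 775.26], [0.0, 0.0, 0.0, 1.0]]
side [[-1.0, 0.01, 0.0, 565.3], [0.0, 0.57, -0.82, 935.48], [-0.01, -0.82, -0.57, 829.16], [0.0, 0.0, 0.0, 1.0]]
wrist [[-0.35, -0.89, -0.29, 295.2], [-0.94, 0.34, 0.11, 556.71], [0.0, 0.31, -0.95, 373.11], [0.0, 0.0, 0.0, 1.0]]
```

View pics/scene0.png

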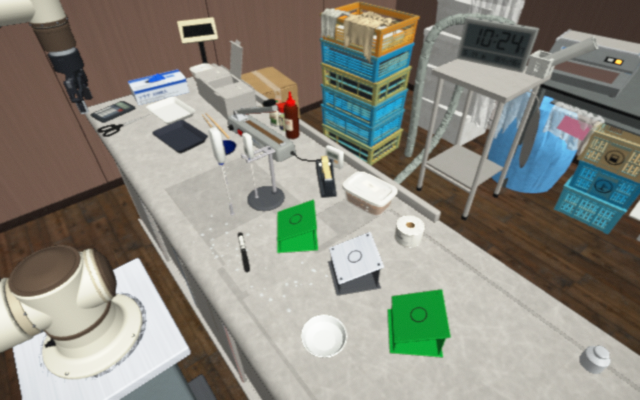

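View pics/side0.png

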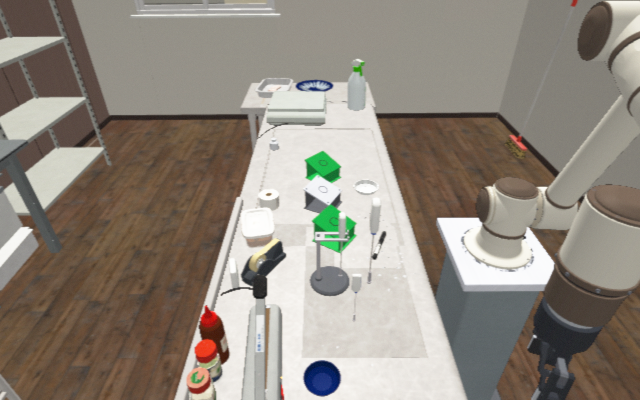

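View pics/wrist0.png

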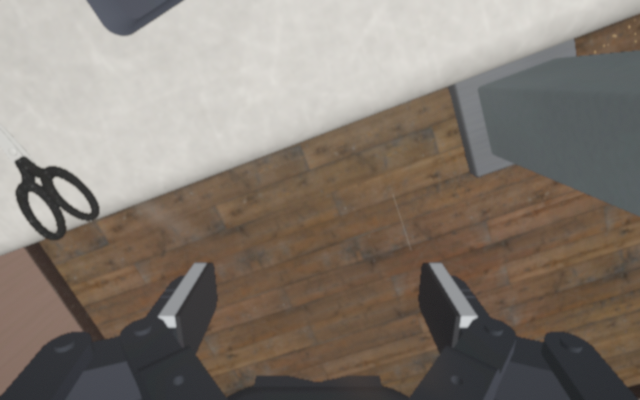

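The scene view shows a grey plate at about (356,258), with green decoys at (297,228) and (420,318). Three thermometers stand around the holder, so I'll enlarge that area.

Run:
```python
from h import *
m,im,d,W=load('scene0')
a=cv2.resize(im[115:225,190:320,::-1],None,fx=5,fy=5,interpolation=cv2.INTER_CUBIC)
cv2.imwrite('pics/c1.png',a)
m,im,d,W2=load('side0')
a=cv2.resize(im[190:330,290:400,::-1],None,fx=4.2,fy=4.2,interpolation=cv2.INTER_CUBIC)
cv2.imwrite('pics/c2.png',a)
```

```text
(no output)
```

View pics/c1.png

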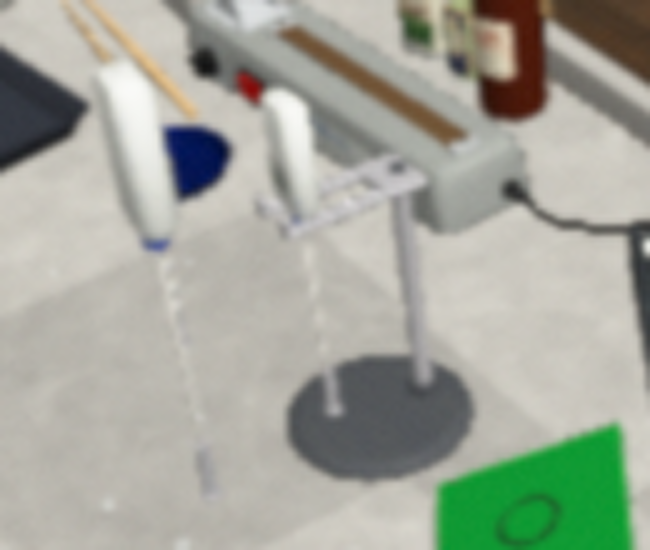

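View pics/c2.png

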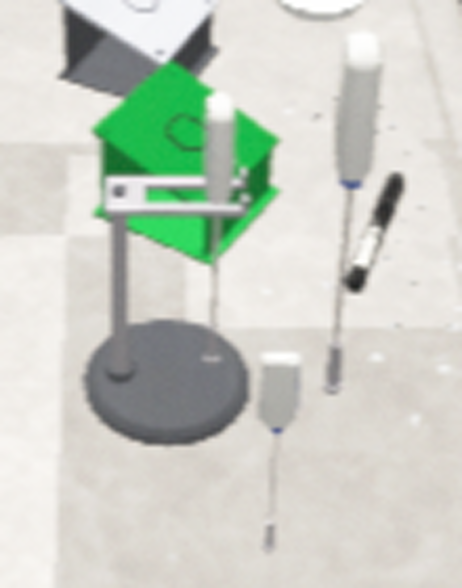

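The thermometer in the fork is the middle-sized one, at scene (248,148) and side (342,225). The larger is at scene (217,145) and the smaller at side (356,283). I'll measure them all.

Run:
```python
from h import *
for tag in ['scene0','side0']:
    m,im,d,W=load(tag)
    ok=np.isfinite(W[...,0])
    def show(n,mask):
        P=W[mask&ok]; 
        if len(P): print(tag,n,len(P),'med',np.median(P,0).round(1),'p3',np.percentile(P,3,0).round(1),'p97',np.percentile(P,97,0).round(1))
    def box(u0,v0,u1,v1):
        k=np.zeros(ok.shape,bool);k[v0:v1,u0:u1]=1;return k
    z=W[...,2]
    white=(im.min(2)>130)&(z>80)
    if tag=='scene0':
        show('fork case',box(242,131,254,157)&(z>172)); show('big case',box(208,125,226,166)&(z>60))
        show('forkbar',box(240,145,277,164)&(z>155)&(z<180)); show('post',box(265,158,280,192)&(z>20)&(z<150))
        show('base',box(246,184,286,212)&(z>2)&(z<30))
        show('plate',box(330,235,384,282)&(z>40))
    else:
        show('fork case',box(336,210,348,242)&(z>172)); show('big',box(368,197,384,236)&(z>60)); show('small',box(350,272,363,293)&(z>20))
        show('plate',box(305,175,343,205)&(z>40)); show('post',box(312,240,324,281)&(z>20)&(z<150));show('forkbar',box(312,230,352,242)&(z>155)&(z<180))
    # objects
m,im,d,W=load('scene0')
for n,(u,v) in dict(dish=(324,336),tub=(370,190),marker=(243,252),roll=(409,230)).items(): print(n,W[v,u].round())
# plate fit
k=np.zeros(d.shape,bool);k[235:285,328:384]=1
P=W[k&(W[...,2]>46)&(W[...,2]<96)&(im.min(2)>120)]; 
for _ in range(6):
    c=P.mean(0);n=np.linalg.svd(P-c)[2][2];n*=np.sign(n[2]); r=(P-c)@n; P=P[abs(r)<max(2,2*r.std())]
print('plate',len(P),c.round(1),n.round(3),np.degrees(np.arccos(n[2])),np.degrees(np.arctan2(n[1],n[0])))
cv2.imwrite('pics/c3.png',cv2.resize(im[225:300,320:395,::-1],None,fx=7,fy=7,interpolation=cv2.INTER_CUBIC))
```

```text
scene0 fork case 207 med [503.4 132.4 212.8] p3 [498.4 126.8 178.5] p97 [513.9 153.1 240.2]
scene0 big case 396 med [420.4 131.5 248.5] p3 [413.9 126.2 193.4] p97 [433.7 158.2 285.1]
scene0 forkbar 210 med [539.2 133.7 169.9] p3 [490.1 123.7 165.5] p97 [575.7 157.2 178.6]
scene0 post 137 med [568.1 137.4  81.9] p3 [564.1 133.7  23.3] p97 [575.4 143.  138. ]
scene0 base 765 med [535.9 133.5   9.6] p3 [486.2  87.2   2.5] p97 [589.  192.2  16.5]
scene0 plate 1756 med [ 551.8 -246.1   70.3] p3 [ 498.3 -301.9   52.6] p97 [ 604.4 -186.9   87.9]
side0 fork case 178 med [508.6 156.5 212. ] p3 [492.9 134.5 175.3] p97 [516.3 160.5 240.6]
side0 big 339 med [428.  164.7 250.2] p3 [416.3 138.9 188.5] p97 [437.2 168.9 285.2]
side0 small 169 med [479.4 286.6 144. ] p3 [469.  280.1 113.6] p97 [489.6 289.5 166. ]
side0 plate 655 med [ 554.5 -234.2   67.8] p3 [ 499.4 -298.9   47. ] p97 [ 611.5 -178.5   87.2]
side0 post 139 med [569.5 147.5  87.6] p3 [566.  144.1  25.2] p97 [575.  150.  146.6]
side0 forkbar 253 med [539.7 153.3 169.6] p3 [491.2 127.4 164.6] p97 [576.4 162.  177.2]
dish [ 391. -326.    8.]
tub [765. -77.  56.]
marker [372. -16.  16.]
roll [ 735. -253.   51.]
plate 1503 [ 551.7 -244.1   70.7] [-0.302  0.159  0.94 ] 19.935572495496633 152.198620532148
```

View pics/c3.png

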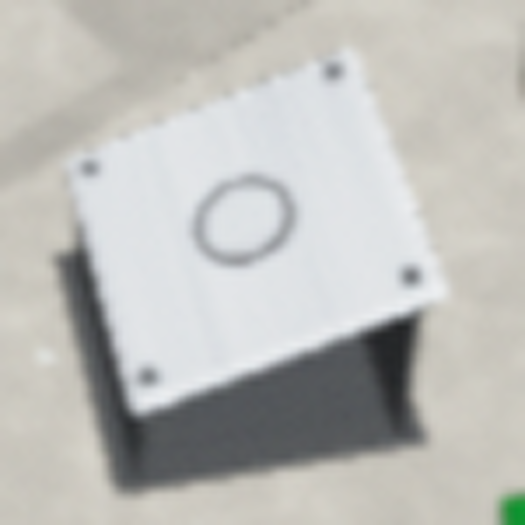

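Ring centre is at about (355,256). The plate fits a 20° lean, with its lower edge facing world (-x,+y). The fork case centre is near (506,143,205), with the slot opening towards −x.

The servo can't tilt the tool. So I'll grip across the 30 mm width, lift partway and push the probe against the slot root to pivot it about 20° in the pads. Then I'll lift out, turn and place it. First I'll rise and square the jaws.

>>> {"method": "servo_tool", "body": {
  "rows": [
    {"z": -3.4,"turn": -6.9},
    {"z": -3.4,"turn": -6.9},
    {"z": -3.4,"turn": -6.9},
    {"z": -3.4},
    {"z": -3.4},
    {"x": 2.1,"y": 3.3},
    {"x": 2.1,"y": 3.3},
    {"x": 2.1,"y": 3.3},
    {"x": 2.1,"y": 3.3},
    {"x": 2.1,"y": 3.3}
  ]
}}

```text
invalid input at $.rows[0]: expected keys fingers, x, y, z, turn
```

>>> {"method": "servo_tool", "body": {
  "rows": [
    {"x": 2.1,"y": 3.3},
    {"x": 2.1,"y": 3.3},
    {"x": 2.1,"y": 3.3},
    {"x": 2.1,"y": 3.3},
    {"x": 2.1,"y": 3.3},
    {"x": 2.1,"y": 3.3},
    {"x": 2.1,"y": 3.3},
    {"x": 2.1,"y": 3.3},
    {},
    {}
  ]
}}

```text
invalid input at $.rows[0]: expected keys fingers, x, y, z, turn
```

Run:
```python
from h import *
s=arm.read_state(); print(s['clock'],s['position'],s['ee_rot'],s['joints'])
snap('wrist','w1')
```

```text
0.15 [220.46052076 584.33881386 230.47207998] [ 9.83760796e-01 -1.79482451e-01 -9.05708171e-05  8.58412747e-04] [ 1.46861554e+00  3.85377411e-01  6.92868827e-03 -3.38589069e-04
 -1.19404503e+00 -2.58615179e-01]
```

View pics/w1.png

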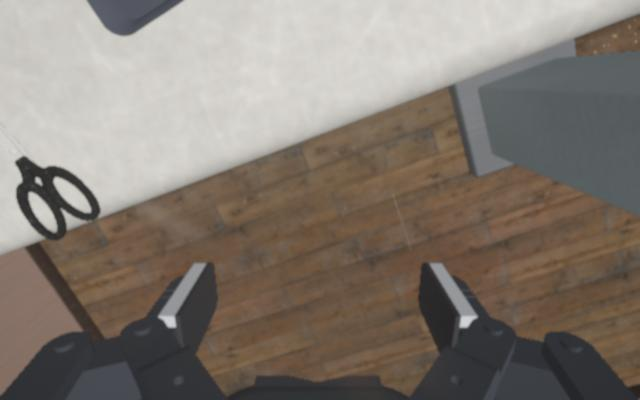

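>>> {"method": "servo_tool", "body": {
  "rows": [
    {"fingers": 8.5,"x": 0,"y": 0,"z": -3.4,"turn": -6.9},
    {"fingers": 8.5,"x": 0,"y": 0,"z": -3.4,"turn": -6.9},
    {"fingers": 8.5,"x": 0,"y": 0,"z": -3.4,"turn": -6.9},
    {"fingers": 8.5,"x": 0,"y": 0,"z": -3.4,"turn": 0},
    {"fingers": 8.5,"x": 0,"y": 0,"z": -3.4,"turn": 0},
    {"fingers": 8.5,"x": 2.1,"y": 3.3,"z": 0,"turn": 0},
    {"fingers": 8.5,"x": 2.1,"y": 3.3,"z": 0,"turn": 0},
    {"fingers": 8.5,"x": 2.1,"y": 3.3,"z": 0,"turn": 0},
    {"fingers": 8.5,"x": 2.1,"y": 3.3,"z": 0,"turn": 0},
    {"fingers": 8.5,"x": 2.1,"y": 3.3,"z": 0,"turn": 0}
  ]
}}

```text
clock: 1.03
position: [326.1, 418.1, 401.2]
ee_rot: [1.0, 0.001, -0.0, 0.0]
contact_force: [1.3, -0.1, 0.6]
gripper_width: 85.0
```

>>> {"method": "servo_tool", "body": {
  "rows": [
    {"fingers": 8.5,"x": 2.1,"y": 3.3,"z": 0,"turn": 0},
    {"fingers": 8.5,"x": 2.1,"y": 3.3,"z": 0,"turn": 0},
    {"fingers": 8.5,"x": 2.1,"y": 3.3,"z": 0,"turn": 0},
    {"fingers": 8.5,"x": 2.1,"y": 3.3,"z": 0,"turn": 0},
    {"fingers": 8.5,"x": 2.1,"y": 3.3,"z": 0,"turn": 0},
    {"fingers": 8.5,"x": 2.1,"y": 3.3,"z": 0,"turn": 0},
    {"fingers": 8.5,"x": 2.1,"y": 3.3,"z": 0,"turn": 0},
    {"fingers": 8.5,"x": 2.1,"y": 3.3,"z": 0,"turn": 0},
    {"fingers": 8.5,"x": 0,"y": 0,"z": 0,"turn": 0},
    {"fingers": 8.5,"x": 0,"y": 0,"z": 0,"turn": 0}
  ]
}}

```text
clock: 1.87
position: [494.4, 154.1, 400.8]
ee_rot: [1.0, -0.002, -0.0, 0.0]
contact_force: [-0.3, 0.4, 0.3]
gripper_width: 85.0
```

Run:
```python
from h import *
s=arm.read_state(); print(s['clock'],s['position'],s['ee_rot'],s['joints'])
snap('wrist','w1')
```

```text
1.8667 [494.4478215  154.09919757 400.80126369] [ 9.99998164e-01 -1.85113607e-03 -4.66777991e-04  1.63834280e-04] [ 6.15622814e-01  1.27341439e-01  7.42552834e-02 -2.73717249e-04
 -1.51866105e+00  9.51485632e-01]
```

View pics/w1.png

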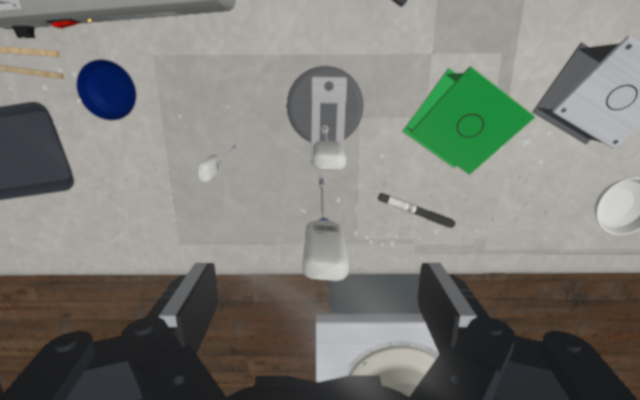

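The wrist view shows the target case at (330,150), in a fork whose slot root is near (325,110). The big thermometer is at (325,245) and the small at (208,168). The grey plate's ring is at (622,97).

Run:
```python
from h import *
m,im,d,W=load('w1'); z=W[...,2]
k=np.zeros(d.shape,bool);k[130:175,305:355]=1
P=W[k&(z>180)]; print('case',len(P),np.percentile(P,[2,50,98],0).round(1))
T=P[P[:,2]>232]; r=cv2.minAreaRect(T[:,:2].astype(np.float32)); print('top',len(T),r, T[:,2].mean())
k[:]=0;k[70:172,300:360]=1
F=W[k&(z>160)&(z<173)]; r=cv2.minAreaRect(F[:,:2].astype(np.float32)); print('fork',len(F),r,np.percentile(F,[1,50,99],0).round(1))
k[:]=0;k[210:285,300:350]=1
B=W[k&(z>200)]; print('big',np.percentile(B,[2,50,98],0).round(1))
for v in range(78,142,4):
    row=[(int(W[v,u,0]),int(W[v,u,1]),int(z[v,u])) for u in range(308,350,4)]
    print(v,row[0][0],[a[2] for a in row])
# ring
k[:]=0;k[30:160,540:640]=1
Q=W[k&(z>46)&(z<98)&(im.min(2)>140)]
for _ in range(6):
    c=Q.mean(0);n=np.linalg.svd(Q-c)[2][2];n*=np.sign(n[2]);r=(Q-c)@n;Q=Q[abs(r)<2]
print('plate',len(Q),c.round(1),n.round(3))
g=cv2.cvtColor(im,cv2.COLOR_RGB2GRAY)
for tag,(u,v) in dict(w1=(622,97),scene0=(355,256)).items():
    mm,ii,dd,WW=load(tag); g=cv2.cvtColor(ii,cv2.COLOR_RGB2GRAY).astype(float)
    R=22 if tag=='w1' else 10
    s=np.zeros(g.shape,bool); vv,uu=np.mgrid[0:400,0:640]; s=(np.hypot(uu-u,vv-v)<R)
    bg=np.median(g[s]); dk=s&(g<bg-15); pts=np.argwhere(dk)[:,::-1].astype(np.float32)
    e=cv2.fitEllipse(pts); print(tag,len(pts),e)
    cx,cy=e[0]; ray=np.array(mm['pose'])[:3,:3]@np.array([(cx-mm['cx'])/mm['fx'],(cy-mm['cy'])/mm['fy'],1]); o=np.array(mm['pose'])[:3,3]
    print('ring at plane z-depth', WW[int(round(cy)),int(round(cx))].round(1), 'with z=70', (o+ray*(70-o[2])/ray[2]).round(1))
```

```text
case 882 [[498.  130.  185.7]
 [510.4 144.1 238.1]
 [514.6 157.8 241.3]]
top 614 ((506.05401611328125, 143.5081329345703), (29.303571701049805, 17.19601058959961), 89.91506958007812) 238.8785606566008
fork 1615 ((534.11962890625, 142.78257751464844), (35.94217300415039, 86.02351379394531), 89.44369506835938) [[500.1 125.1 167.8]
 [553.8 143.2 170.1]
 [577.  161.  172.5]]
big [[416.6 129.7 206.3]
 [433.3 148.3 271.1]
 [436.3 166.1 285.6]]
78 576 [9, 169, 170, 168, 169, 169, 169, 169, 171, 170, 9]
82 571 [9, 170, 169, 168, 169, 172, 170, 169, 170, 171, 10]
86 565 [9, 169, 171, 170, 172, 172, 172, 170, 168, 170, 8]
90 560 [9, 169, 170, 169, 170, 174, 170, 168, 170, 170, 8]
94 554 [9, 169, 170, 171, 169, 170, 169, 170, 168, 171, 12]
98 549 [10, 169, 170, 171, 170, 171, 169, 170, 169, 171, 8]
102 543 [9, 169, 169, 169, 170, 170, 170, 171, 169, 169, 10]
106 537 [9, 170, 170, 168, 8, 10, 10, 10, 170, 170, 10]
110 532 [10, 169, 169, 11, 10, 11, 10, 10, 169, 169, 11]
114 526 [11, 170, 171, 11, 10, 11, 10, 9, 169, 169, 9]
118 520 [11, 170, 169, 9, 9, 9, 10, 165, 171, 169, 9]
122 514 [10, 170, 169, 9, 10, 8, 9, 167, 169, 170, 11]
126 508 [9, 170, 169, 9, 25, 12, 10, 169, 171, 169, 8]
130 503 [11, 169, 170, 11, 54, 26, 9, 169, 169, 170, 9]
134 496 [9, 170, 170, 9, 73, 10, 9, 170, 170, 168, 9]
138 491 [10, 170, 169, 11, 12, 10, 9, 170, 169, 8, 1]
plate 5001 [ 549.  -224.7   67.5] [-0.303  0.163  0.939]
w1 281 ((621.3712158203125, 97.00028991699219), (21.261354446411133, 32.98434066772461), 60.49156951904297)
ring at plane z-depth [ 551.7 -237.4   72. ] with z=70 [ 551.6 -239.6   70. ]
scene0 88 ((354.4854736328125, 256.0157165527344), (11.014562606811523, 14.14432144165039), 63.76163864135742)
ring at plane z-depth [ 553.4 -239.3   70.1] with z=70 [ 554.3 -240.    70. ]
```

Both cameras agree:
- Case centre (506, 143.5, 205), top face 29 × 17 mm, yaw about 0.
- Slot root at x ≈ 540.
- Ring (553, -239.5, 70).

Now I'll descend and grasp.

>>> {"method": "servo_tool", "body": {
  "rows": [
    {"fingers": 8.5,"x": 1.15,"y": 1.05,"z": 0,"turn": 0},
    {"fingers": 8.5,"x": 0,"y": 0,"z": 3.5,"turn": 0},
    {"fingers": 8.5,"x": 0,"y": 0,"z": 3.5,"turn": 0},
    {"fingers": 8.5,"x": 0,"y": 0,"z": 3.5,"turn": 0},
    {"fingers": 8.5,"x": 0,"y": 0,"z": 3.5,"turn": 0},
    {"fingers": 8.5,"x": 0,"y": 0,"z": 3.5,"turn": 0},
    {"fingers": 8.5,"x": 0,"y": 0,"z": 2.5,"turn": 0},
    {"fingers": 8.5,"x": 0,"y": 0,"z": 1.3,"turn": 0},
    {"fingers": 8.5,"x": 0,"y": 0,"z": 0,"turn": 0},
    {"fingers": 8.5,"x": 0,"y": 0,"z": 0,"turn": 0}
  ]
}}

```text
clock: 2.75
position: [505.0, 146.5, 188.3]
ee_rot: [1.0, 0.001, -0.0, 0.0]
contact_force: [0.2, -0.4, 1.0]
gripper_width: 85.2
```

Run:
```python
from h import *
s=arm.read_state(); print(s['clock'],s['position'],s['ee_rot'])
snap('wrist','w2')
```

```text
2.75 [504.97631938 146.46731444 188.28098028] [ 9.99998877e-01  1.42692137e-03 -2.52304258e-04  3.81349319e-04]
```

View pics/w2.png

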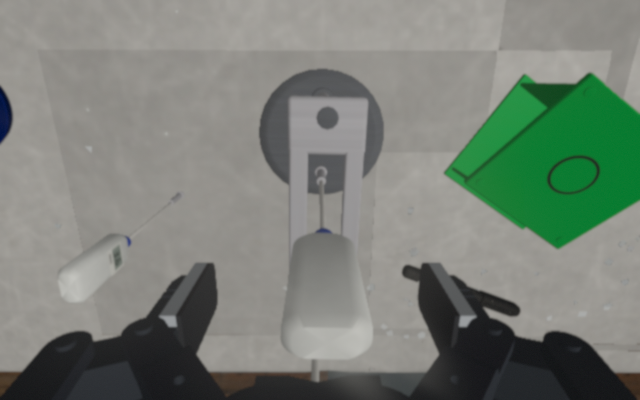

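The case at (326,290) sits between the fingers, about 3 mm towards −y of centre. I'll correct that and close.

>>> {"method": "servo_tool", "body": {
  "rows": [
    {"fingers": 8.5,"x": 0.1,"y": 0.3,"z": 0,"turn": 0},
    {"fingers": 8.5,"x": 0,"y": 0,"z": 0,"turn": 0},
    {"fingers": 5,"x": 0,"y": 0,"z": 0,"turn": 0},
    {"fingers": 2.5,"x": 0,"y": 0,"z": 0,"turn": 0},
    {"fingers": 2.5,"x": 0,"y": 0,"z": 0,"turn": 0},
    {"fingers": 2.5,"x": 0,"y": 0,"z": 0,"turn": 0},
    {"fingers": 2.5,"x": 0,"y": 0,"z": 0,"turn": 0},
    {"fingers": 2.5,"x": 0,"y": 0,"z": 0,"turn": 0},
    {"fingers": 2.5,"x": 0,"y": 0,"z": 0,"turn": 0},
    {"fingers": 2.5,"x": 0,"y": 0,"z": 0,"turn": 0}
  ]
}}

```text
clock: 3.63
position: [506.5, 142.4, 188.6]
ee_rot: [1.0, 0.0, 0.0, 0.0]
contact_force: [0.3, -0.6, 2.1]
gripper_width: 29.2
```

>>> {"method": "servo_tool", "body": {
  "rows": [
    {"fingers": 2.0,"x": 0,"y": 0,"z": -1,"turn": 0},
    {"fingers": 2.0,"x": 0,"y": 0,"z": -2,"turn": 0},
    {"fingers": 2.0,"x": 0,"y": 0,"z": -2,"turn": 0},
    {"fingers": 2.0,"x": 0,"y": 0,"z": -2,"turn": 0},
    {"fingers": 2.0,"x": 0,"y": 0,"z": -2,"turn": 0},
    {"fingers": 2.0,"x": 0,"y": 0,"z": 0,"turn": 0},
    {"fingers": 2.0,"x": 1,"y": 0,"z": 0,"turn": 0},
    {"fingers": 2.0,"x": 1,"y": 0,"z": 0,"turn": 0},
    {"fingers": 2.0,"x": 0.8,"y": 0,"z": 0,"turn": 0},
    {"fingers": 2.0,"x": 0,"y": 0,"z": 0,"turn": 0}
  ]
}}

```text
clock: 4.47
position: [535.7, 142.3, 276.4]
ee_rot: [1.0, -0.0, -0.001, 0.001]
contact_force: [0.4, 0.0, 0.1]
gripper_width: 29.6
```

Run:
```python
from h import *
s=arm.read_state(); print(s['clock'],s['position'],s['ee_rot'])
snap('wrist','w3');snap('scene','s3')
m,im,d,W=load('s3')
cv2.imwrite('pics/s3c.png',cv2.resize(im[60:220,180:320,::-1],None,fx=3.7,fy=3.7,interpolation=cv2.INTER_CUBIC))
```

```text
4.4667 [535.65958148 142.26186205 276.43198896] [ 9.99998954e-01 -2.55956547e-04 -1.19041363e-03  7.80782850e-04]
```

View pics/w3.png

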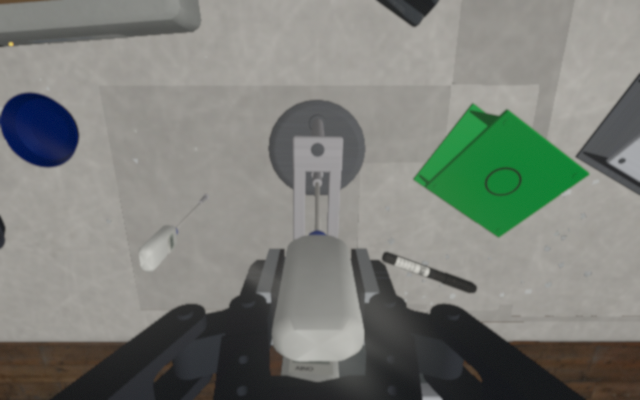

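View pics/s3c.png

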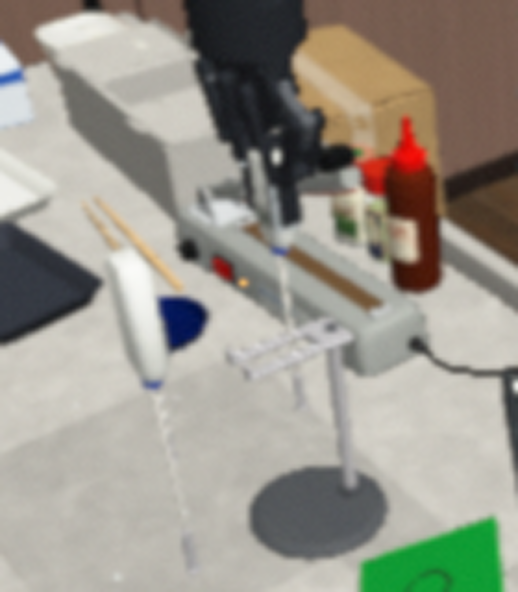

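The thermometer is held, and the probe hangs in the slot just short of the root. Now I'll push gently towards +x to begin the pivot.

>>> {"method": "servo_tool", "body": {
  "rows": [
    {"fingers": 2.0,"x": 0.4,"y": 0,"z": 0,"turn": 0},
    {"fingers": 2.0,"x": 0.4,"y": 0,"z": 0,"turn": 0},
    {"fingers": 2.0,"x": 0.4,"y": 0,"z": 0,"turn": 0},
    {"fingers": 2.0,"x": 0.4,"y": 0,"z": 0,"turn": 0},
    {"fingers": 2.0,"x": 0.4,"y": 0,"z": 0,"turn": 0},
    {"fingers": 2.0,"x": 0,"y": 0,"z": 0,"turn": 0}
  ]
}}

```text
clock: 5.07
position: [553.5, 142.0, 277.6]
ee_rot: [1.0, 0.0, -0.002, 0.001]
contact_force: [-4.1, -0.6, -0.2]
gripper_width: 29.2
```

Run:
```python
from h import *
s=arm.read_state(); print(s['clock'],s['position'],s['contact_force'],s['wrist_torque'],s['gripper_width'])
snap('wrist','w4');snap('scene','s4')
m,im,d,W=load('s4')
cv2.imwrite('pics/s4c.png',cv2.resize(im[60:220,180:320,::-1],None,fx=3.7,fy=3.7,interpolation=cv2.INTER_CUBIC))
```

```text
5.0667 [553.45289984 142.04718649 277.59326132] [-4.05522658 -0.60371645 -0.16852824] [-0.08162638  1.35577082 -0.02020868] 29.244549929347134
```

View pics/w4.png

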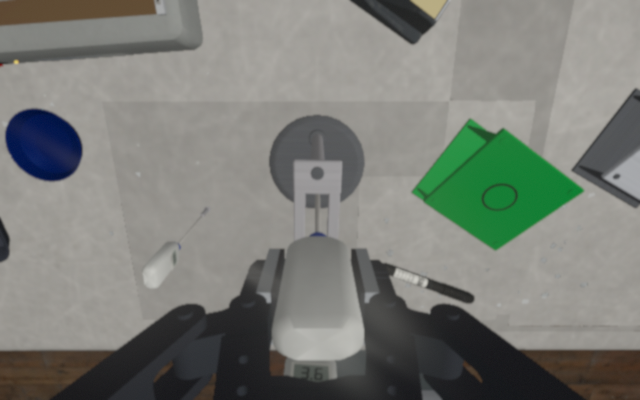

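View pics/s4c.png

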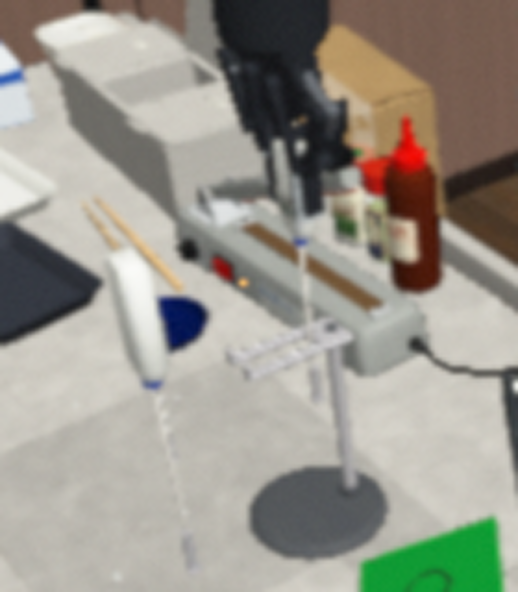

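Contact force is 4 N and the case hasn't visibly pivoted yet. I'll keep pushing and watch the force.

>>> {"method": "servo_tool", "body": {
  "rows": [
    {"fingers": 2.0,"x": 0.4,"y": 0,"z": 0,"turn": 0},
    {"fingers": 2.0,"x": 0.4,"y": 0,"z": 0,"turn": 0},
    {"fingers": 2.0,"x": 0.4,"y": 0,"z": 0,"turn": 0},
    {"fingers": 2.0,"x": 0.4,"y": 0,"z": 0,"turn": 0}
  ]
}}

```text
clock: 5.5
position: [570.1, 142.4, 277.8]
ee_rot: [1.0, 0.0, -0.001, 0.0]
contact_force: [-4.4, 0.3, -0.9]
gripper_width: 28.9
```

Run:
```python
from h import *
s=arm.read_state(); print(s['clock'],s['position'],s['contact_force'],s['wrist_torque'],s['gripper_width'])
snap('wrist','w5');snap('scene','s5')
m,im,d,W=load('s5')
cv2.imwrite('pics/s5c.png',cv2.resize(im[60:220,180:320,::-1],None,fx=3.7,fy=3.7,interpolation=cv2.INTER_CUBIC))
```

```text
5.5 [570.12840537 142.35212097 277.75207217] [-4.42283769  0.25968589 -0.91777182] [ 0.04106466  2.02737002 -0.02693601] 28.869901241475358
```

View pics/w5.png

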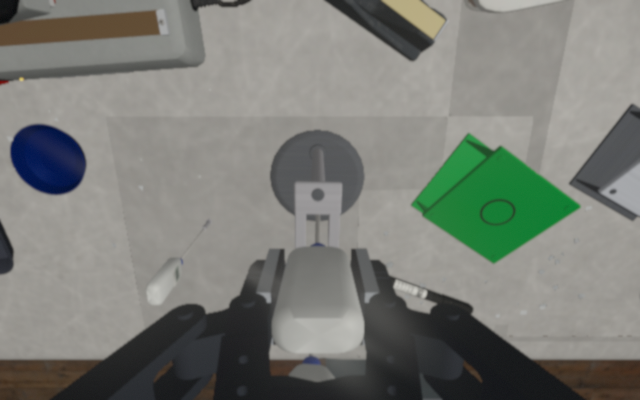

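View pics/s5c.png

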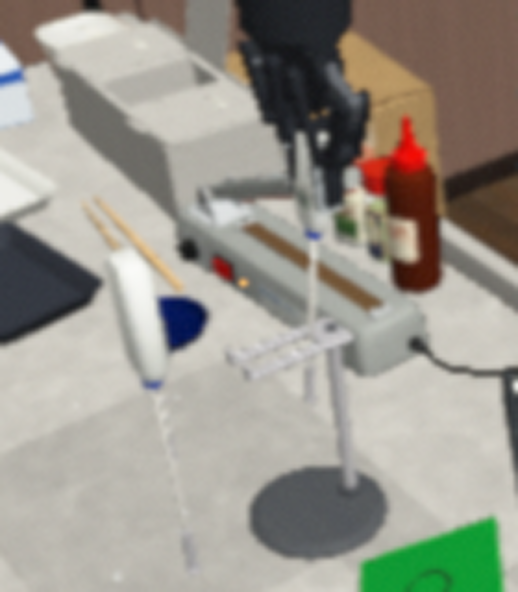

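It pivots at a steady 4.4 N or so, about 14° so far. I'll go on to roughly 20°.

>>> {"method": "servo_tool", "body": {
  "rows": [
    {"fingers": 2.0,"x": 0.4,"y": 0,"z": 0,"turn": 0},
    {"fingers": 2.0,"x": 0.4,"y": 0,"z": 0,"turn": 0},
    {"fingers": 2.0,"x": 0.4,"y": 0,"z": 0,"turn": 0},
    {"fingers": 2.0,"x": 0.2,"y": 0,"z": 0,"turn": 0},
    {"fingers": 2.0,"x": 0,"y": 0,"z": 0,"turn": 0},
    {"fingers": 2.0,"x": -1.0,"y": 0,"z": 0,"turn": 0},
    {"fingers": 2.0,"x": -0.5,"y": 0,"z": 0,"turn": 0},
    {"fingers": 2.0,"x": 0,"y": 0,"z": 0,"turn": 0},
    {"fingers": 2.0,"x": 0,"y": 0,"z": 0,"turn": 0}
  ]
}}

```text
clock: 6.35
position: [569.8, 142.7, 279.4]
ee_rot: [1.0, 0.001, 0.002, -0.001]
contact_force: [1.0, 0.1, -0.6]
gripper_width: 29.3
```

Run:
```python
from h import *
s=arm.read_state(); print(s['clock'],s['position'],s['contact_force'],s['wrist_torque'],s['gripper_width'])
snap('side','d6');snap('scene','s6')
m,im,d,W=load('s6')
print('tcp px',proj(m,s['position']))
cv2.imwrite('pics/s6c.png',cv2.resize(im[60:200,200:320,::-1],None,fx=4.2,fy=4.2,interpolation=cv2.INTER_CUBIC))
m,im,d,W=load('d6'); print('tcp px',proj(m,s['position']))
cv2.imwrite('pics/d6c.png',cv2.resize(im[150:330,250:400,::-1],None,fx=3.3,fy=3.3,interpolation=cv2.INTER_CUBIC))
```

```text
6.35 [569.80332622 142.69446951 279.43640454] [ 0.95035391  0.12378756 -0.61773526] [-0.05158534 -0.03123451 -0.01250741] 29.25704678762162
tcp px (np.float64(264.08872554985), np.float64(113.70915913586782))
tcp px (np.float64(317.1567440802671), np.float64(201.5434322761797))
```

View pics/s6c.png

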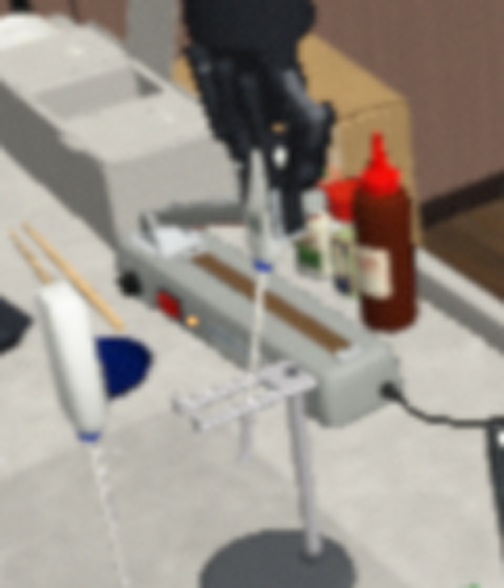

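View pics/d6c.png

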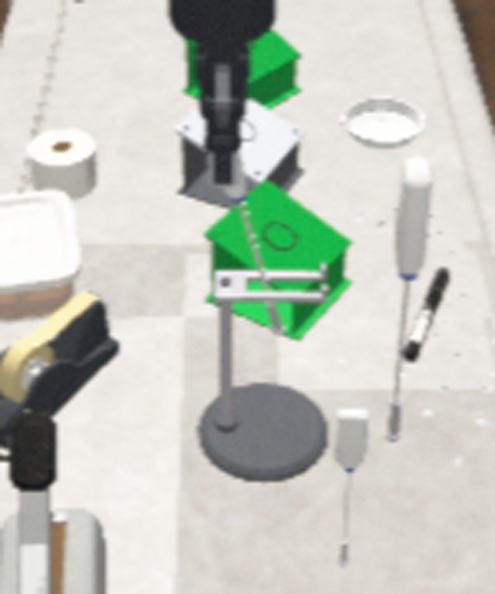

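Side view shows the blue collar at (322.7,211) and the foot at (335.5,250.6). Scene view shows the collar at (262.6,123) and the foot at (258.6,169). I'll compute the tilt from these.

Run:
```python
from h import *
def hit(m,u,v,y):
    T=np.array(m['pose']); r=T[:3,:3]@np.array([(u-m['cx'])/m['fx'],(v-m['cy'])/m['fy'],1]); o=T[:3,3]
    return o+r*(y-o[1])/r[1]
for t,a,b in [('d6',(322.7,211.2),(335.5,250.6)),('s6',(262.6,123.3),(258.6,169))]:
    m=load(t)[0]; A=hit(m,*a,142.7);B=hit(m,*b,142.7); D=B-A
    print(t,A.round(1),B.round(1),np.linalg.norm(D).round(1),np.degrees(np.arctan2(-D[0],-D[2])).round(1))
```

```text
d6 [556.  142.7 249.6] [521.1 142.7 116.2] 137.8 14.7
s6 [561.9 142.7 253.7] [530.6 142.7 116.7] 140.5 12.8
```

The tilt is about 14°, so there is some elastic springback. I'll push about 6° further.

>>> {"method": "servo_tool", "body": {
  "rows": [
    {"fingers": 2.0,"x": 0.8,"y": 0,"z": 0,"turn": 0},
    {"fingers": 2.0,"x": 0.6,"y": 0,"z": 0,"turn": 0},
    {"fingers": 2.0,"x": 0.4,"y": 0,"z": 0,"turn": 0},
    {"fingers": 2.0,"x": 0.4,"y": 0,"z": 0,"turn": 0},
    {"fingers": 2.0,"x": 0.4,"y": 0,"z": 0,"turn": 0},
    {"fingers": 2.0,"x": 0.2,"y": 0,"z": 0,"turn": 0},
    {"fingers": 2.0,"x": 0,"y": 0,"z": 0,"turn": 0}
  ]
}}

```text
clock: 7.03
position: [597.2, 142.1, 277.6]
ee_rot: [1.0, 0.0, -0.001, 0.001]
contact_force: [-3.4, -0.2, -1.4]
gripper_width: 29.4
```

>>> {"method": "servo_tool", "body": {
  "rows": [
    {"fingers": 2.0,"x": -1.0,"y": 0,"z": 0,"turn": 0},
    {"fingers": 2.0,"x": -1.0,"y": 0,"z": 0,"turn": 0},
    {"fingers": 2.0,"x": -0.5,"y": 0,"z": 0,"turn": 0},
    {"fingers": 2.0,"x": 0,"y": 0,"z": 0,"turn": 0},
    {"fingers": 2.0,"x": 0,"y": 0,"z": 0,"turn": 0}
  ]
}}

```text
clock: 7.45
position: [572.4, 142.6, 279.4]
ee_rot: [1.0, 0.001, 0.001, -0.0]
contact_force: [0.1, -0.8, -0.4]
gripper_width: 29.3
```

Run:
```python
from h import *
s=arm.read_state(); print(s['clock'],s['position'],s['contact_force'],s['wrist_torque'],s['gripper_width'])
snap('side','d7');snap('scene','s7')
m,im,d,W=load('s7')
cv2.imwrite('pics/s7c.png',cv2.resize(im[80:190,230:300,::-1],None,fx=5.4,fy=5.4,interpolation=cv2.INTER_CUBIC))
m,im,d,W=load('d7')
cv2.imwrite('pics/d7c.png',cv2.resize(im[170:270,290:370,::-1],None,fx=6,fy=6,interpolation=cv2.INTER_CUBIC))
```

```text
7.45 [572.37676436 142.64699254 279.43870623] [ 0.1492037  -0.81072705 -0.43383836] [-0.02601511  0.02959173  0.00314466] 29.296464198196258
```

View pics/s7c.png

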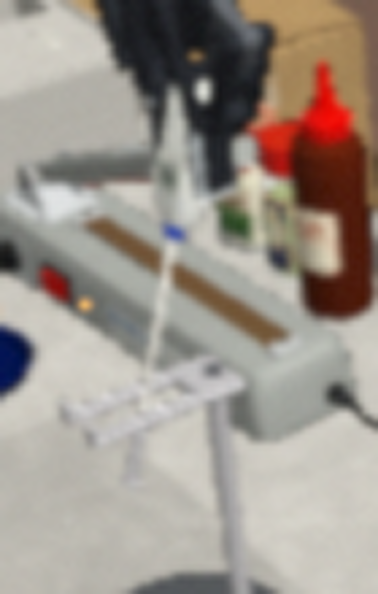

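View pics/d7c.png

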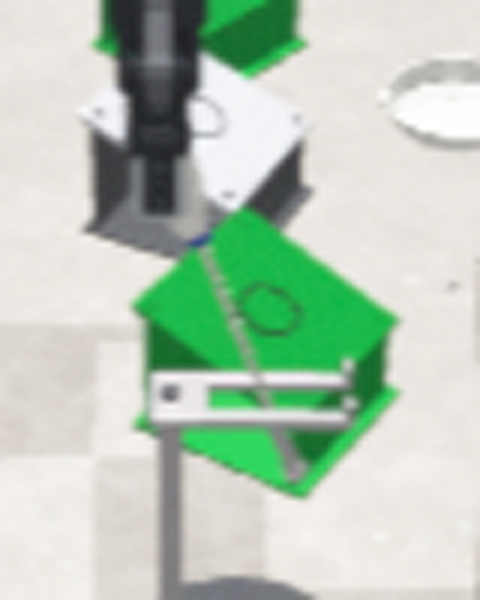

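```bash
cat >> h.py <<'E'
def hit(m,u,v,y):
    T=np.array(m['pose']); r=T[:3,:3]@np.array([(u-m['cx'])/m['fx'],(v-m['cy'])/m['fy'],1]); o=T[:3,3]
    return o+r*(y-o[1])/r[1]
E
python3 - <<'E'
from h import *
for t,a,b in [('d7',(323.7,210.3),(339.5,248.3)),('s7',(262.2,123),(254.6,168.9))]:
    m=load(t)[0]; A=hit(m,*a,142.7);B=hit(m,*b,142.7); D=B-A
    print(t,A.round(1),B.round(1),np.linalg.norm(D).round(1),np.degrees(np.arctan2(-D[0],-D[2])).round(1))
E
```

```text
d7 [553.5 142.7 252.4] [510.4 142.7 124.4] 135.0 18.6
s7 [560.8 142.7 255. ] [518.2 142.7 123. ] 138.7 17.9
```

The tilt is now about 18.2° in both views, against a target of 20 ± 8. I'll lift straight up out of the slot.

>>> {"method": "servo_tool", "body": {
  "rows": [
    {"fingers": 2.0,"x": 0,"y": 0,"z": -1,"turn": 0},
    {"fingers": 2.0,"x": 0,"y": 0,"z": -2,"turn": 0},
    {"fingers": 2.0,"x": 0,"y": 0,"z": -2,"turn": 0},
    {"fingers": 2.0,"x": 0,"y": 0,"z": -2,"turn": 0},
    {"fingers": 2.0,"x": 0,"y": 0,"z": -2,"turn": 0},
    {"fingers": 2.0,"x": 0,"y": 0,"z": 0,"turn": 0},
    {"fingers": 2.0,"x": 0,"y": 0,"z": 0,"turn": 0},
    {"fingers": 2.0,"x": 0,"y": 0,"z": 0,"turn": 0},
    {"fingers": 2.0,"x": 0,"y": 0,"z": 0,"turn": 0}
  ]
}}

```text
clock: 8.3
position: [572.0, 142.3, 367.0]
ee_rot: [1.0, 0.0, -0.001, 0.0]
contact_force: [0.8, 0.5, 0.2]
gripper_width: 29.5
```

Run:
```python
from h import *
s=arm.read_state(); print(s['clock'],s['position'],s['contact_force'],s['wrist_torque'],s['gripper_width'])
snap('scene','s8')
m,im,d,W=load('s8')
cv2.imwrite('pics/s8c.png',cv2.resize(im[40:200,210:330,::-1],None,fx=3.7,fy=3.7,interpolation=cv2.INTER_CUBIC))
```

```text
8.3 [571.95567711 142.31556753 367.01466872] [0.75802236 0.53377327 0.21925767] [-0.00593326 -0.02896077  0.01814996] 29.45041675577169
```

View pics/s8c.png

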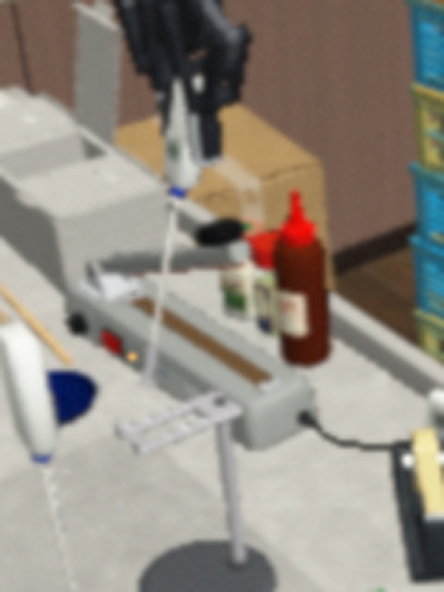

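The foot is clear above the fork. Now I'll carry it over to the plate and turn it.

>>> {"method": "servo_tool", "body": {
  "rows": [
    {"fingers": 2.0,"x": -0.4,"y": 2,"z": 0,"turn": 0},
    {"fingers": 2.0,"x": -0.75,"y": 3.5,"z": 0,"turn": 0},
    {"fingers": 2.0,"x": -0.8,"y": 3.5,"z": 0,"turn": 0},
    {"fingers": 2.0,"x": -0.8,"y": 3.5,"z": 0,"turn": 0},
    {"fingers": 2.0,"x": -0.8,"y": 3.5,"z": 0,"turn": 0},
    {"fingers": 2.0,"x": -0.8,"y": 3.5,"z": 0,"turn": 0},
    {"fingers": 2.0,"x": -0.8,"y": 3.5,"z": 0,"turn": 0},
    {"fingers": 2.0,"x": -0.8,"y": 3.5,"z": 0,"turn": 0},
    {"fingers": 2.0,"x": -0.8,"y": 3.5,"z": 0,"turn": 0},
    {"fingers": 2.0,"x": -0.8,"y": 3.0,"z": 0,"turn": 0}
  ]
}}

```text
clock: 9.18
position: [495.9, -189.5, 367.6]
ee_rot: [1.0, -0.0, -0.001, 0.0]
contact_force: [1.1, 0.1, -1.2]
gripper_width: 29.5
```

>>> {"method": "servo_tool", "body": {
  "rows": [
    {"fingers": 2.0,"x": 0,"y": 0,"z": 0,"turn": 5},
    {"fingers": 2.0,"x": 0,"y": 0,"z": 0,"turn": 7},
    {"fingers": 2.0,"x": 0,"y": 0,"z": 0,"turn": 7},
    {"fingers": 2.0,"x": 0,"y": 0,"z": 0,"turn": 7},
    {"fingers": 2.0,"x": 0,"y": 0,"z": 0,"turn": 7},
    {"fingers": 2.0,"x": 0,"y": 0,"z": 0,"turn": 7},
    {"fingers": 2.0,"x": 0,"y": 0,"z": 0,"turn": 7},
    {"fingers": 2.0,"x": 0,"y": 0,"z": 0,"turn": 7},
    {"fingers": 2.0,"x": 0,"y": 0,"z": 0,"turn": 7},
    {"fingers": 2.0,"x": 0,"y": 0,"z": 0,"turn": 7}
  ]
}}

```text
clock: 10.02
position: [496.7, -187.6, 367.4]
ee_rot: [0.827, -0.561, -0.001, 0.0]
contact_force: [0.3, 0.3, -0.6]
gripper_width: 29.3
```

>>> {"method": "servo_tool", "body": {
  "rows": [
    {"fingers": 2.0,"x": 0,"y": 0,"z": 0,"turn": 7},
    {"fingers": 2.0,"x": 0,"y": 0,"z": 0,"turn": 7},
    {"fingers": 2.0,"x": 0,"y": 0,"z": 0,"turn": 7},
    {"fingers": 2.0,"x": 0,"y": 0,"z": 0,"turn": 7},
    {"fingers": 2.0,"x": 0,"y": 0,"z": 0,"turn": 7},
    {"fingers": 2.0,"x": 0,"y": 0,"z": 0,"turn": 7},
    {"fingers": 2.0,"x": 0,"y": 0,"z": 0,"turn": 7},
    {"fingers": 2.0,"x": 0,"y": 0,"z": 0,"turn": 7},
    {"fingers": 2.0,"x": 0,"y": 0,"z": 0,"turn": 7},
    {"fingers": 2.0,"x": 0,"y": 0,"z": 0,"turn": 7}
  ]
}}

```text
clock: 10.85
position: [496.7, -187.6, 367.4]
ee_rot: [-0.356, 0.935, 0.0, -0.001]
contact_force: [0.2, 0.0, -0.5]
gripper_width: 29.3
```

>>> {"method": "servo_tool", "body": {
  "rows": [
    {"fingers": 2.0,"x": 0,"y": 0,"z": 0,"turn": 7},
    {"fingers": 2.0,"x": 0,"y": 0,"z": 0,"turn": 7},
    {"fingers": 2.0,"x": 0,"y": 0,"z": 0,"turn": 7},
    {"fingers": 2.0,"x": 0,"y": 0,"z": 0,"turn": 7},
    {"fingers": 2.0,"x": 0,"y": 0,"z": 0,"turn": 7},
    {"fingers": 2.0,"x": 0,"y": 0,"z": 0,"turn": 7},
    {"fingers": 2.0,"x": 0,"y": 0,"z": 0,"turn": 7},
    {"fingers": 2.0,"x": 0,"y": 0,"z": 0,"turn": 7},
    {"fingers": 2.0,"x": 0,"y": 0,"z": 0,"turn": 7},
    {"fingers": 2.0,"x": 0,"y": 0,"z": 0,"turn": 7}
  ]
}}

```text
clock: 11.68
position: [496.7, -187.6, 367.4]
ee_rot: [0.245, 0.97, -0.0, -0.001]
contact_force: [-0.6, 0.1, -0.8]
gripper_width: 29.4
```

Run:
```python
from h import *
from scipy.spatial.transform import Rotation as R
s=arm.read_state(); print(s['clock'],s['position'],s['contact_force'],s['joints'].round(2),s['gripper_width'])
print(R.from_quat(s['ee_rot']).as_matrix().round(3), 'want foot dir -tool x=(.883,-.47)')
```

```text
11.6833 [ 496.67794141 -187.56390382  367.37211948] [-0.62158447  0.13684859 -0.82891899] [-0.06  0.16  0.03 -0.   -1.45 -2.01] 29.361474800740737
[[-0.88   0.474 -0.002]
 [ 0.474  0.88   0.   ]
 [ 0.002 -0.001 -1.   ]] want foot dir -tool x=(.883,-.47)
```

>>> {"method": "servo_tool", "body": {
  "rows": [
    {"fingers": 2.0,"x": -0.6,"y": -1.9,"z": 0,"turn": 0},
    {"fingers": 2.0,"x": 0,"y": 0,"z": 2.5,"turn": 0},
    {"fingers": 2.0,"x": 0,"y": 0,"z": 3,"turn": 0},
    {"fingers": 2.0,"x": 0,"y": 0,"z": 2.5,"turn": 0},
    {"fingers": 2.0,"x": 0,"y": 0,"z": 1.7,"turn": 0},
    {"fingers": 2.0,"x": 0,"y": 0,"z": 0,"turn": 0},
    {"fingers": 2.0,"x": 0,"y": 0,"z": 0,"turn": 0},
    {"fingers": 2.0,"x": 0,"y": 0,"z": 0,"turn": 0}
  ]
}}

```text
clock: 12.35
position: [494.1, -207.5, 272.5]
ee_rot: [0.242, 0.97, -0.0, 0.001]
contact_force: [0.2, 0.4, -0.3]
gripper_width: 29.6
```

Run:
```python
from h import *
s=arm.read_state(); print(s['clock'],s['position'],s['contact_force'],s['wrist_torque'])
for n in ['scene','side','wrist']: snap(n,n+'9')
t=s['position']; f=t+np.array([58*.88,-58*.474,-156]); print('foot pred',f)
for n in ['scene','side','wrist']:
    m,im,d,W=load(n+'9'); u,v=proj(m,f); print(n,u,v,'ring',proj(m,(553,-239.5,70)))
    u,v=(int(x) for x in (min(max(u,60),580),min(max(v,60),340)))
    cv2.imwrite(f'pics/{n}9c.png',cv2.resize(im[v-60:v+60,u-60:u+60,::-1],None,fx=4.5,fy=4.5,interpolation=cv2.INTER_CUBIC)); print('crop org',u-60,v-60)
```

```text
12.35 [ 494.091653   -207.51678257  272.49296586] [ 0.24790532  0.37396201 -0.28901839] [ 0.03233291  0.03189997 -0.01166214]
foot pred [ 545.131653   -235.00878257  116.49296586]
scene 350.9805015466572 243.3898810480526 ring (np.float64(353.9280984184049), np.float64(256.14614025809124))
crop org 290 183
side 324.5203317641497 178.46483799343832 ring (np.float64(322.2877228478498), np.float64(188.85254404731276))
crop org 264 118
wrist 316.6918275196131 236.519374643576 ring (np.float64(316.5088305258132), np.float64(225.71937932890944))
crop org 256 176
```

View pics/scene9c.png

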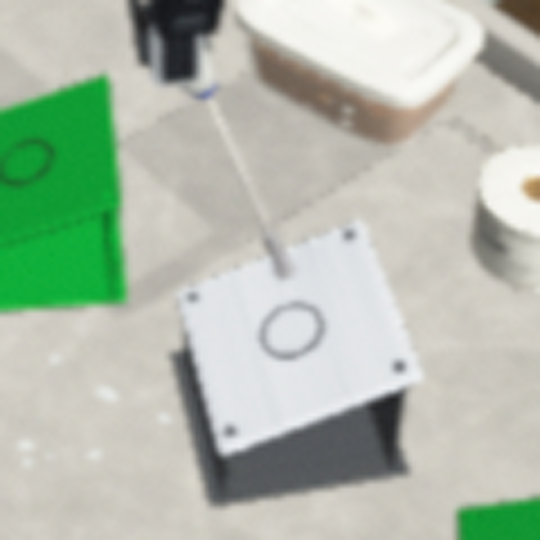

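View pics/side9c.png

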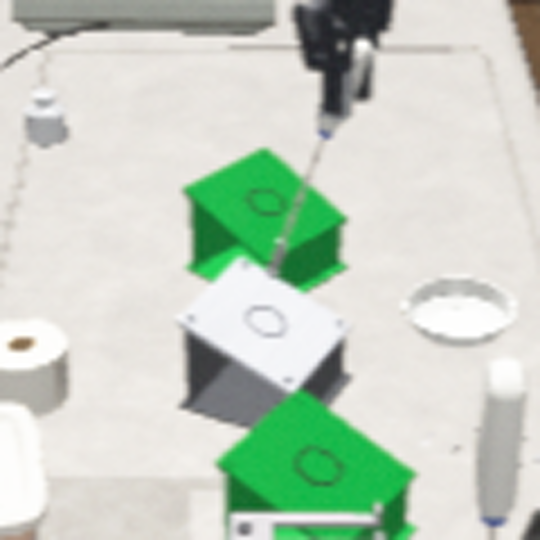

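View pics/wrist9.png

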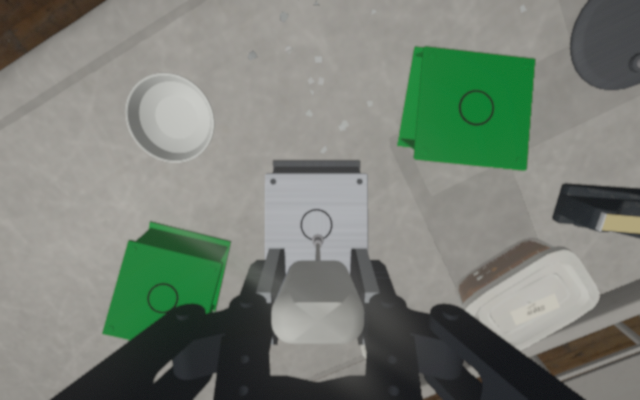

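Scene shows the foot tip at (353.8,243.4) and collar at (335.3,203). Side shows the foot at (324.7,178.4) and collar at (336.4,147.3). Wrist shows the foot at (317,238), with the ring at (316,225). I'll triangulate.

```bash
cat >> h.py <<'E'
def tri(obs):
    A=[];b=[]
    for m,(u,v) in obs:
        T=np.array(m['pose']); r=T[:3,:3]@np.array([(u-m['cx'])/m['fx'],(v-m['cy'])/m['fy'],1]); r/=np.linalg.norm(r)
        M=np.eye(3)-np.outer(r,r); A.append(M); b.append(M@T[:3,3])
    return np.linalg.lstsq(np.vstack(A),np.hstack(b),rcond=None)[0]
E
python3 - <<'E'
from h import *
ms,md,mw=[load(n+'9')[0] for n in ['scene','side','wrist']]
F=tri([(ms,(353.8,243.4)),(md,(324.7,178.4))]); F3=tri([(ms,(353.8,243.4)),(md,(324.7,178.4)),(mw,(317,238))])
C=tri([(ms,(335.3,203)),(md,(336.4,147.3))])
R=tri([(ms,(354.5,256.0)),(md,(264+267/4.5,118+321/4.5)),(mw,(316.5,224.5))])
n=np.array([-.302,.161,.94]);n/=np.linalg.norm(n)
print(F,F3,C,R)
a=(F3-C);a/=np.linalg.norm(a);print('axis',a,'angle to -n',np.degrees(np.arccos(-a@n)),'tilt',np.degrees(np.arccos(-a[2])),np.linalg.norm(F3-C))
e=F3-R; h=e@n; print('height',h,'lateral',e-h*n)
E
```

```text
[ 547.03184769 -238.81456576  116.07891802] [ 547.2061892  -237.28994744  115.79922693] [ 508.29024842 -217.59185479  248.24452792] [ 551.80551366 -239.26511532   69.37013867]
axis [ 0.27908226 -0.14126315 -0.94981988] angle to -n 1.8215945785056162 tilt 18.22789334958729 139.44254392936378
height 45.33391041275693 lateral [ 9.08655625 -5.32094734  3.83065161]
```

The axis is within 1.8° of the plate normal. I'll descend to about 12 mm above the ring and recheck.

>>> {"method": "servo_tool", "body": {
  "rows": [
    {"fingers": 2.0,"x": -0.1,"y": 0,"z": 1.2,"turn": 0},
    {"fingers": 2.0,"x": 0,"y": 0,"z": 1.2,"turn": 0},
    {"fingers": 2.0,"x": 0,"y": 0,"z": 1.0,"turn": 0},
    {"fingers": 2.0,"x": 0,"y": 0,"z": 0,"turn": 0},
    {"fingers": 2.0,"x": 0,"y": 0,"z": 0,"turn": 0},
    {"fingers": 2.0,"x": 0,"y": 0,"z": 0,"turn": 0}
  ]
}}

```text
clock: 13.0
position: [494.8, -207.9, 238.2]
ee_rot: [0.242, 0.97, -0.0, 0.001]
contact_force: [0.7, -0.6, -0.1]
gripper_width: 29.6
```

Run:
```python
from h import *
s=arm.read_state(); print(s['clock'],s['position'],s['contact_force'],s['wrist_torque'])
for n,(u,v) in dict(scene=(353,240),side=(323,175),wrist=(317,225)).items():
    snap(n,n+'10'); m,im,d,W=load(n+'10'); k=40
    cv2.imwrite(f'pics/{n}10c.png',cv2.resize(im[v-k:v+k,u-k:u+k,::-1],None,fx=7,fy=7,interpolation=cv2.INTER_CUBIC))
```

```text
13.0 [ 494.75090245 -207.88090309  238.19215779] [ 0.7376332  -0.5556212  -0.05037934] [ 0.02238992  0.03231121 -0.05267082]
```

View pics/scene10c.png

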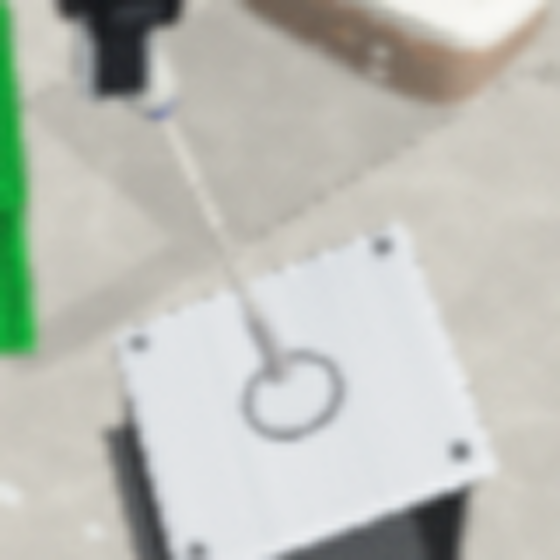

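View pics/side10c.png

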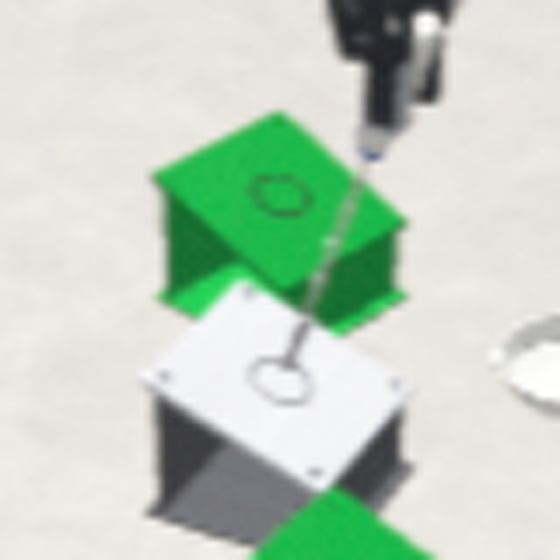

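View pics/wrist10c.png

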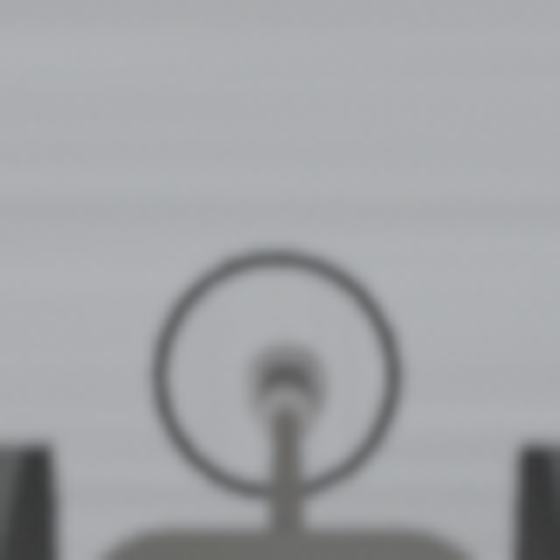

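Run:
```python
from h import *
ms,md,mw=[load(n+'10')[0] for n in ['scene','side','wrist']]
o={'s':(ms,(313,200),7),'d':(md,(283,135),7),'w':(mw,(277,185),7)}
def P(k,u,v): m,(a,b),f=o[k]; return (m,(a+u/f,b+v/f))
F=tri([P('s',279,374),P('d',290,364),P('w',288,380)]); R=tri([P('s',293,393),P('d',281,381),P('w',278,375)]);C=tri([P('s',158,108),P('d',371,155)])
F2=tri([P('s',279,374),P('d',290,364)]); R2=tri([P('s',293,393),P('d',281,381)])
n=np.array([-.302,.161,.94]);n/=np.linalg.norm(n)
a=F-C;a/=np.linalg.norm(a)
ux=np.array([.88,-.474,0]);ux-=ux@n*n;ux/=np.linalg.norm(ux);uy=np.cross(n,ux)
for f,r in((F,R),(F2,R2)):
    e=f-r; print(f,r,'h',e@n,'upslope',e@ux,'side',e@uy)
print('angle',np.degrees(np.arccos(-a@n)),a)
```

```text
[ 548.20270906 -236.78563651   80.34483777] [ 552.54159768 -239.62749291   68.68437514] h 12.724106456884387 upslope -0.8669399814820647 side 0.4626238137828974
[ 547.57036884 -237.8632473    80.29979571] [ 552.38469321 -240.0148208    68.70186008] h 12.697786664081665 upslope -0.9736122675788271 side -0.3706633881576535
angle 1.8077342880130627 [ 0.28046292 -0.14002545 -0.94959645]
```

The foot is 12.7 mm above the plate and within 1 mm of the ring axis. I'll press along the plate normal, 15 mm first, and check the force.

>>> {"method": "servo_tool", "body": {
  "rows": [
    {"fingers": 2.0,"x": -0.17,"y": 0,"z": 0.47,"turn": 0},
    {"fingers": 2.0,"x": -0.17,"y": 0,"z": 0.47,"turn": 0},
    {"fingers": 2.0,"x": -0.1,"y": 0,"z": 0.28,"turn": 0},
    {"fingers": 2.0,"x": -0.07,"y": 0,"z": 0.19,"turn": 0},
    {"fingers": 2.0,"x": 0,"y": 0,"z": 0,"turn": 0},
    {"fingers": 2.0,"x": 0,"y": 0,"z": 0,"turn": 0},
    {"fingers": 2.0,"x": 0,"y": 0,"z": 0,"turn": 0}
  ]
}}

```text
clock: 13.73
position: [498.7, -210.0, 223.3]
ee_rot: [0.242, 0.97, -0.0, -0.0]
contact_force: [-0.3, 0.3, 1.4]
gripper_width: 29.3
```

>>> {"method": "servo_tool", "body": {
  "rows": [
    {"fingers": 2.0,"x": -0.07,"y": 0,"z": 0.19,"turn": 0},
    {"fingers": 2.0,"x": -0.07,"y": 0,"z": 0.19,"turn": 0},
    {"fingers": 2.0,"x": 0,"y": 0,"z": 0,"turn": 0},
    {"fingers": 2.0,"x": 0,"y": 0,"z": 0,"turn": 0},
    {"fingers": 2.0,"x": 0,"y": 0,"z": 0,"turn": 0},
    {"fingers": 2.0,"x": 0,"y": 0,"z": 0,"turn": 0}
  ]
}}

```text
clock: 14.23
position: [499.9, -210.7, 219.5]
ee_rot: [0.242, 0.97, -0.0, -0.0]
contact_force: [-1.3, 1.1, 0.7]
gripper_width: 29.7
```

Run:
```python
from h import *
n=np.array([-.302,.161,.94])
for i in range(1):
    s=arm.read_state(); print(s['clock'],s['position'],s['contact_force'],s['contact_force']@n,s['wrist_torque'])
for k,(u,v) in dict(scene=(353,240),side=(323,175),wrist=(317,225)).items():
    snap(k,k+'11'); m,im,d,W=load(k+'11'); q=40
    cv2.imwrite(f'pics/{k}11c.png',cv2.resize(im[v-q:v+q,u-q:u+q,::-1],None,fx=7,fy=7,interpolation=cv2.INTER_CUBIC))
    s=arm.read_state(); print((s['contact_force']@n).round(2))
```

```text
14.2333 [ 499.91482961 -210.71503907  219.50494199] [-1.28360543  1.07975452  0.6976407 ] 1.2172715804033605 [0.40280265 0.38385011 0.05214945]
2.9
2.35
2.05
```

View pics/scene11c.png

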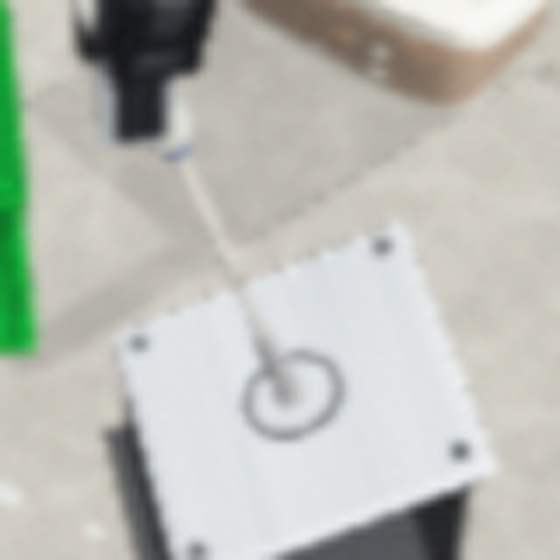

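View pics/side11c.png

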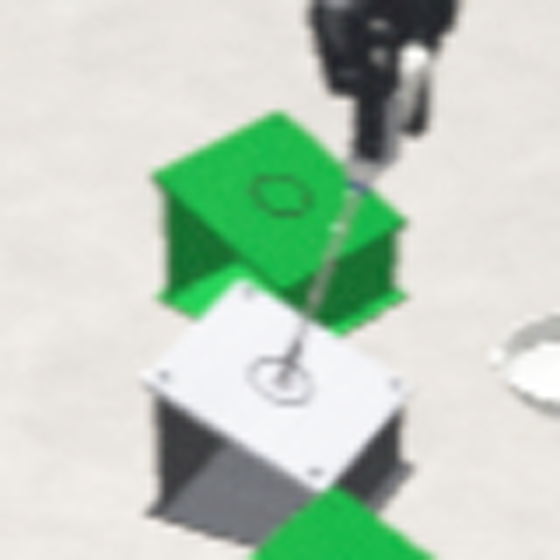

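View pics/wrist11c.png

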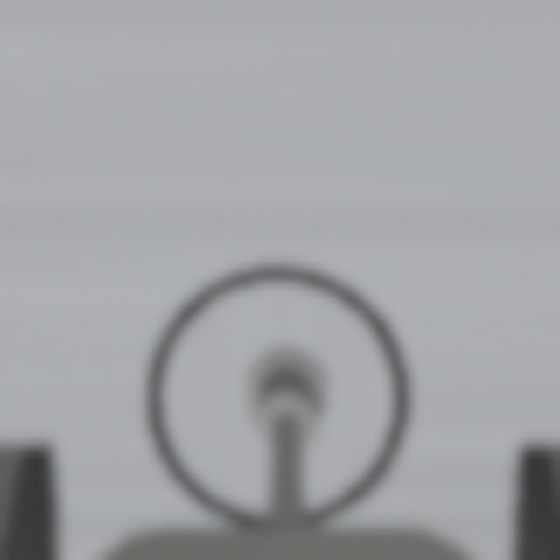

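>>> {"method": "servo_tool", "body": {
  "rows": [
    {"fingers": 2.0,"x": -0.03,"y": 0,"z": 0.1,"turn": 0},
    {"fingers": 2.0,"x": 0,"y": 0,"z": 0,"turn": 0},
    {"fingers": 2.0,"x": 0,"y": 0,"z": 0,"turn": 0},
    {"fingers": 2.0,"x": 0,"y": 0,"z": 0,"turn": 0},
    {"fingers": 2.0,"x": 0,"y": 0,"z": 0,"turn": 0},
    {"fingers": 2.0,"x": 0,"y": 0,"z": 0,"turn": 0}
  ]
}}

```text
clock: 14.88
position: [500.3, -210.9, 218.4]
ee_rot: [0.242, 0.97, -0.0, -0.0]
contact_force: [-0.3, 0.1, 0.8]
gripper_width: 29.8
```

Run:
```python
from h import *
n=np.array([-.302,.161,.94]); f=[]
for i in range(16):
    k=['scene','side','wrist'][i%3]
    if i<3: snap(k,k+'12')
    else: arm.get_image('scene')
    s=arm.read_state(); f.append(s['contact_force'])
f=np.array(f); print(s['clock'],s['position'],'F mean',f.mean(0),'Fn',(f@n).mean(),(f@n).std(),s['gripper_width'],abs(s['joint_vel']).max())
ms,md,mw=[load(k+'11')[0] for k in ['scene','side','wrist']]
o={'s':(ms,(313,200),7),'d':(md,(283,135),7),'w':(mw,(277,185),7)}
def P(k,u,v): m,(a,b),g=o[k]; return (m,(a+u/g,b+v/g))
F=tri([P('s',288,394),P('d',286,380),P('w',288,395)]);C=tri([P('s',178,151),P('d',358,187)])
a=F-C;L=np.linalg.norm(a);a/=L; print('F',F,'len',L,'angle',np.degrees(np.arccos(-a@n)))
for k,(u,v) in dict(scene=(353,240),side=(323,175)).items():
    m,im,d,W=load(k+'12'); q=40
    cv2.imwrite(f'pics/{k}12c.png',cv2.resize(im[v-q:v+q,u-q:u+q,::-1],None,fx=7,fy=7,interpolation=cv2.INTER_CUBIC))
```

```text
15.6833 [ 500.22695327 -210.86737613  218.39863163] F mean [-1.34384599  1.176323    1.90702055] Fn 2.387828807166866 0.44379080633815327 29.126471237833215 0.0016027868617340384
F [ 550.90014752 -238.70155571   69.74265218] len 129.32115241158112 angle 1.2332809213472409
```

View pics/scene12c.png

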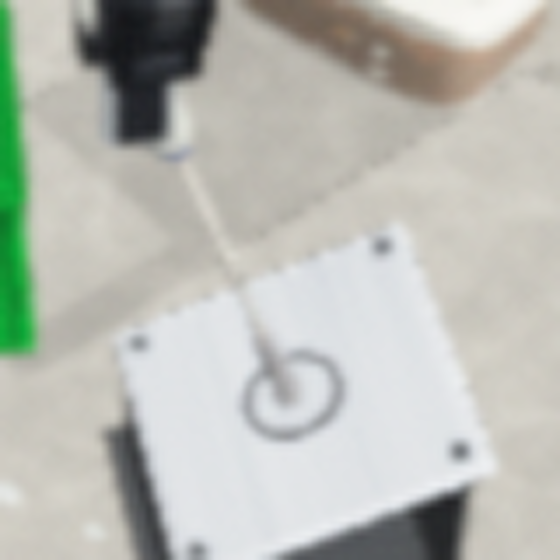

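View pics/side12c.png

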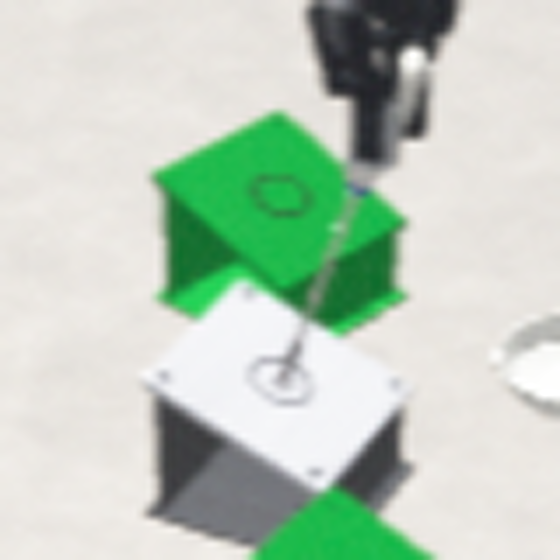

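The foot is inside the ring in both views, about 2 mm off centre and 1–2° from square. Compression is about 6 mm from the force, 8 mm from the travel and 10 mm from the image, all inside 3–13.5 mm. Handing in.

```bash
python3 -c "
from bench import arm
print(arm.job_done())"
```

```text
the job is handed in; nothing more can be done
None
```

I handed the job in with the gripper still holding the thermometer, its sprung foot pressed inside the marked ring on the grey plate. No verdict came back.

**How it was done:** I gripped the middle-sized thermometer across its 30 mm width and lifted it partway up the fork. The tool cannot tilt, so I pushed the probe against the slot root to pivot the thermometer about 18° in the pads. I then lifted it clear, carried and turned it to the plate, and pressed it along the plate's normal.

**Last checks:**

| Check | Measured | Required |
|---|---|---|
| Foot from ring centre | about 2 mm | under 10.5 mm |
| Angle from square | about 1–2° | under 8° |
| Force along the plate normal | about 2.4 N (noise ±0.4 N) | 0.5–8 N |
| Time at the last reading before hand-in | 15.7 s | under 42 s |

- **Foot and angle:** these were measured just before the last 1 mm of pressing. The final pictures show the foot still in the ring.
- **How far the foot is pushed in:** the three estimates disagree: about 6 mm from the force, 8 mm from the travel and 10 mm from the pictures. All are within 3–13.5 mm.
- **Tilt:** the first pivot sprang back to about 14°, so I pushed a second time.
- **Bystanders:** I did not re-measure the tub, dish or marker at the end, but the arm never went near them.

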